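Fit the gate bumper, free the sagging bolt and hold the guard gate ajar

ROBOT

A 7-joint arm with a two-finger parallel gripper is mounted at the origin on a cart in front of the work surface, level with it; the furniture and walls round the work are solid. World frame = base frame: x ahead of the robot, y to its left, z up, the work surface at z = 0. Lengths are in m, angles in rad, forces in N, time in s.
With the tool pointing down it reaches from about 0.425 to 0.875 m from the base axis. Payload 4.7 kg.
Tool frame: the origin (TCP) lies midway between the tips of the shut fingers; the grasp point (between the pads) lies 19 mm behind it; z points along the fingers, y is the line along which they close (so a half turn about z gives the same grasp; the last joint's range is limited). The gripper opens to 87 mm and grips with 3 to 60 N. Pads are 19 mm wide; open, the fingers measure 117 mm over their backs; the gripper's body (75 mm by 190 mm) begins 51 mm behind the grasp point.
Start: joints at [1.313, 0.321, -0.07, 1.45, 0.023, 1.371, -0.057], TCP at [0.174, -0.626, 0.223] pointing down, gripper open.
Joint ranges: [-2.86, 2.86], [-0.3, 2.09], [-1.38, 1.24], [0.06, 2.45], [-1.56, 4.7], [0.09, 2.05], [-2.69, 2.69]. Speed limits (rad/s): [2.57, 2.57, 3.14, 3.14, 3.14, 3.14, 3.14].

INTERFACE

Orientations are given as a rotation vector (axis times angle).
In Python, from bench import monitor, cams, workorder gives the robot as it stands.
- The arm moves only by the tool move_arm, never from a script. Its arguments are lists of equal length, an entry for each row: "slide": the shift along the tool's x, y, z in cm, a list of three; "roll": the turn about the tool's z in rad. In form: {"slide": [[dx, dy, dz], ...], "roll": [roll, ...]}. A call has 1 to 20 rows; each row is the pose to reach, as a shift and turn from the pose commanded when the call began, along the tool's axes at that moment; what a row does not reach only later rows make up. A row lasts 1/10 s, in which the tool goes at most 50 mm and 8.59 degrees, less where a joint would pass 70% of its speed; a pose out of reach is approached as far as the arm can. A call with a gripper value outside its range is refused whole. "gripper" is the finger opening in cm, from 0 to 8.7, set as the call begins (left out, the last holds). The fingers move at their own pace and stop on an object; "squeeze" is the grip in N (left out, the last holds). Time passes only in rows, so rows that repeat a pose let the fingers close. It gives the time, the measured TCP pose, the force, the opening and the grip force at its end, in the units of the state.
- monitor.get_state(): the state, without advancing time (a new reading comes with each control period).
- cams.get_image(name): name is "side" or "top"; returns the picture (400x640x3 uint8, red, green, blue); there is no depth.
- cams.get_calibration(name): a dict with "mtx" (3x3 intrinsics, pixels), "dist_coeffs" ([k1, k2, p1, p2, k3] as OpenCV has them; the pictures are not rectified), "R" (3x3) and "t" (3): a world point X has camera coordinates R X + t. Camera axes: x right, y down, z forward; pixel columns grow to the right and rows downward; lengths in m; the calibration is good to about 2 mm. A picture is of the moment at which its call begins. get_calibration takes no time and is no camera call.
- workorder.close_job(): hands the job in; it is judged then, once.
The state is a dict: "time": time; "joint_positions": joint angles; "qd": joint speeds; "joint_torque": joint torques, N m; "position": TCP position; "tool_rot": TCP orientation; "ft_force": force on the tool from outside, world axes, zero at the start; "torque": the same for the moment, N m; "grip_width": opening from 0.0 (shut) to 1.0 (fully open); "grip_force": force on a finger pad.
Only numpy, scipy, OpenCV 4.12 (cv2) and the standard library are available. Lean on these libraries where they do the work, as an engineer would, in place of code of your own. Each camera call takes 0.05 s, during which the arm holds its last target. There are 200 camera calls.

TASK

Slide the black rubber sleeve fully down over the upright stop post in front of the little guard pen and let go of it. Then take the red knob of the gate's sagging bolt, lift its nose clear over the keeper's bent lip instead of dragging or forcing it against the lip, draw the bolt all the way back, and swing the gate open towards you until it rests against the sleeve. Finish while still gripping the knob and holding the gate there against its closing spring; leave the other things on the bench alone.

Things in the scene. Friction and masses are not known exactly. Their poses are not given: they have to be found in the camera images.
- sleeve: black rubber bumper sleeve, a plain tube standing on end on the bench: outside diameter 30 mm, bore 15.6 mm, height 42 mm, 40 g. Origin at the centre of its lower end, z along the bore (upwards).
- fixture: the guard pen, fixed to the bench: grey base plate 290 x 270 x 8 mm with aluminium posts, clear panes 100 mm high, an encoder inside. On 20 mm rubber feet; origin under the plate, 20 mm above the bench; x points from the robot's side into the pen; the closed gate stands in the plane x = 0, hinge at y = +90 mm, keeper at y = -93 to -126 mm, stop post at x = -99, y = -18 mm.
- post_foot (a point): centre of the round foot on which the seated sleeve rests (32 mm above the bench), at the bottom of the stop post. The steel post is 12 mm in diameter and rises 54 mm from here, its top 4 mm chamfered.
- post_top (a point): centre of the stop post's top, 86 mm above the bench.
- gate_hinge (a point): point on the gate's upright hinge line, near the base plate; axes parallel to those of fixture. The gate is 175 mm wide, 12 mm thick and its top stands 116 mm above the bench.
- gate_panel: the swinging gate: aluminium frame with a clear pane. Origin on the hinge line 30 mm above the bench; -y runs along the gate to its free end, -x is its outer face (robot side), the face that comes to rest against the sleeve.
- gate (a joint): opening angle of the gate (rad): 0 closed, grows as the free end swings out towards -x of fixture (clockwise seen from above), limit 0.95. A spring closes it with 0.15 N m at 0 to 0.25 N m at 0.6. With the sleeve seated the gate meets it at about 0.6 (0.57 to 0.63).
- bolt_rod: the bolt: steel rod of 10 mm diameter lying along the outer face of the gate, 20 mm out from the hinge plane. Origin in the rod's axis at the pivot near its tail; -y runs along the rod to the nose, z is up. 144 mm long; the nose is a block turned down at its far end, reaching 18 mm below the rod's axis. 0.12 kg.
- knob (a point): centre of the red grip knob, the only part to grip: upright cylinder 16 mm in diameter, 30 mm high, on a stem, 80 mm along the rod from the pivot and 51 mm above the rod's axis. It starts about 145 mm above the bench, leaning 0.13 rad with the bolt; free room all round, the gate's top about 30 mm below. Axes as bolt_rod.
- bolt_nose (a point): lower end of the bolt's nose.
- keeper: the keeper bracket on the latch post: a bottom plate, an outer cheek that stops the gate from opening as long as the nose is inside, and the bent-up lip on the gate side, behind which the nose hangs. Origin equals fixture's.
- keeper_lip (a point): middle of the top edge of the lip, 81 mm above the bench. At the start the nose hangs 12 mm below this edge, 1 to 4 mm beyond it.
- bolt_lift (a joint): tipping of the bolt about its pivot (rad): 0 sagging (0.13 rad below level, held by its own weight), 0.13 level, limit 0.19. The nose clears the lip from about 0.09 upwards. In lifting to level the knob travels 11 mm up and 6 mm back towards the hinge (an arc about the pivot).
- bolt_draw (a joint): how far the bolt is drawn back along the gate, towards the hinge (m): 0 to 0.003 at the start, 0.032 fully back. Light friction (0.6 N). Drawn back 0.024 or more the nose is clear of the keeper and the gate is free.
- flux: white flux bottle with a blue cap, 44 mm in diameter, 84 mm high, a bystander near the sleeve.
- tester: red hand-held cable tester lying on the bench, 97 x 57 x 26 mm, a bystander.
Mind the look-alikes: they are no part of the job. What is shaped like the sleeve but blue is not meant.

How it is judged:
By the outcome, as a careful person would: the job done as asked, in the order asked, and still so for the second after the job is handed in, while the arm keeps its last pose, push and grip.
It also fails if it takes over 58 s, if anything falls off the work surface, if the arm or the gripper's body presses on something with over 40 N, if the wrist force passes 120 N, or if a joint passes its speed limit or range.

## Working session

There is one attempt and no reset: what is moved stays moved. The work goes in short steps, Python scripts to look and compute and a tool call to move; the robot and the scene stay as the last step left them, time stands still between calls to the robot, and variables do not carry over. Pictures are saved under pics/ and viewed, at most 10 in all, crops included, and the job is handed in when it is done.

Besides the shell and the picture viewer there is one more tool, called after ">>>" by a JSON object that holds its "fn" and its "kwargs", one argument or row to a line. move_arm: Moves the arm, as the interface text tells. Its arguments: {"type":"object","properties":{"slide":{"type":"array","items":{"type":"array","items":{"type":"number"}}},"roll":{"type":"array","items":{"type":"number"}},"gripper":{"type":"number"},"squeeze":{"type":"number"}},"required":["slide","roll"]}

```bash
mkdir -p pics
python3 - <<'E'
from bench import monitor, cams
import cv2
s=monitor.get_state(); print({k:s[k] for k in ("time","position","tool_rot","grip_width")})
for n in("side","top"):
    cv2.imwrite(f"pics/{n}0.png",cams.get_image(n)[:,:,::-1]); c=cams.get_calibration(n); print(n,c)
E
```

```text
{'time': 0.0, 'position': array([ 0.17432862, -0.62560612,  0.22144028]), 'tool_rot': array([-3.11070408e+00, -4.25510503e-01,  5.52262429e-04]), 'grip_width': 0.9987241868256795}
side {'mtx': array([[365.25999212,   0.        , 323.34915422],
       [  0.        , 365.25999212, 193.22442363],
       [  0.        ,   0.        ,   1.        ]]), 'dist_coeffs': array([-0.08054799,  0.        ,  0.        ,  0.        ,  0.        ]), 'R': array([[-9.49973061e-01, -3.12331578e-01,  4.11580609e-04],
       [-1.40442391e-01,  4.25985207e-01, -8.93763133e-01],
       [ 2.78975123e-01, -8.49108702e-01, -4.48539064e-01]]), 't': array([0.55462756, 0.10453739, 0.88593383])}
top {'mtx': array([[455.67486154,   0.        , 322.54525758],
       [  0.        , 455.67486154, 205.21897568],
       [  0.        ,   0.        ,   1.        ]]), 'dist_coeffs': array([-0.12625553,  0.        ,  0.        ,  0.        ,  0.        ]), 'R': array([[-3.48319966e-03, -9.99992586e-01, -1.64189162e-03],
       [-9.81455092e-01,  3.73330986e-03, -1.91655847e-01],
       [ 1.91660556e-01,  9.43867312e-04, -9.81460820e-01]]), 't': array([0.15722691, 0.55236341, 1.04496712])}
```

View pics/side0.png

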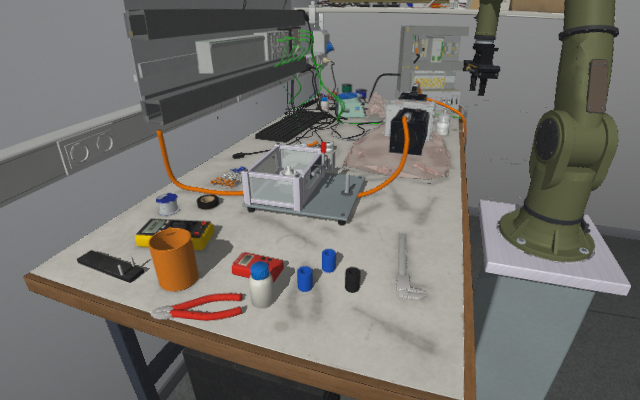

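View pics/top0.png

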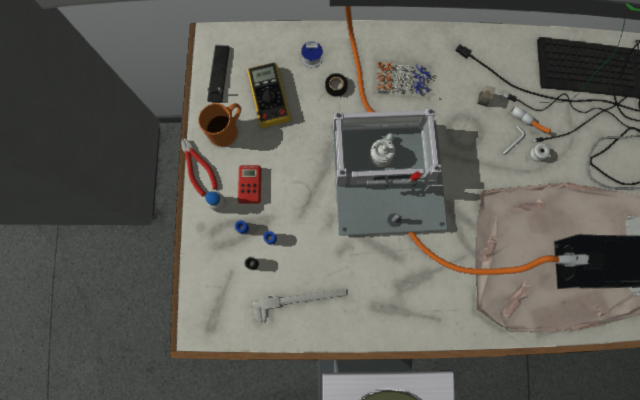

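The side and top views show these sleeve candidates:
- The black tube is at top (252,264) and side (352,279).
- The blue look-alikes are at top (242,227) and (271,238), side (305,279) and (329,260).
- The black tape roll is at top (337,84).

I choose the black tube. The stop post is at about top (395,219), and the red knob at about top (416,177), side (323,147). Next I'll check close crops.

Run:
```python
import cv2,numpy as np
t=cv2.imread("pics/top0.png");s=cv2.imread("pics/side0.png")
f=lambda im,x,y,w,h,k:cv2.resize(im[y:y+h,x:x+w],None,fx=k,fy=k,interpolation=cv2.INTER_CUBIC)
a=f(t,325,105,130,140,4)      # 520x560
b=f(t,235,215,46,56,5)        # 230x280
c=f(s,335,255,46,56,5)
out=np.zeros((560,750,3),np.uint8);out[:,:520]=a;out[:280,520:]=b;out[280:,520:]=c
cv2.imwrite("pics/crop1.png",out)
cv2.imwrite("pics/crop2.png",f(s,235,130,150,100,5))
```

```text
(no output)
```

View pics/crop1.png

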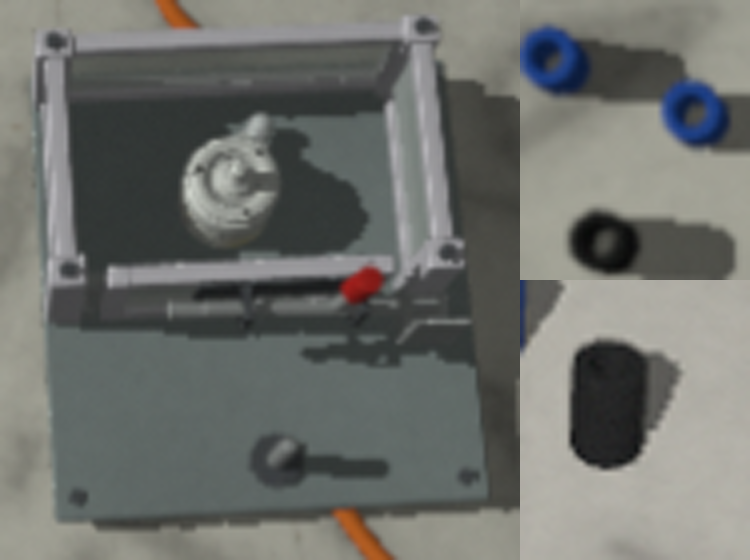

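View pics/crop2.png

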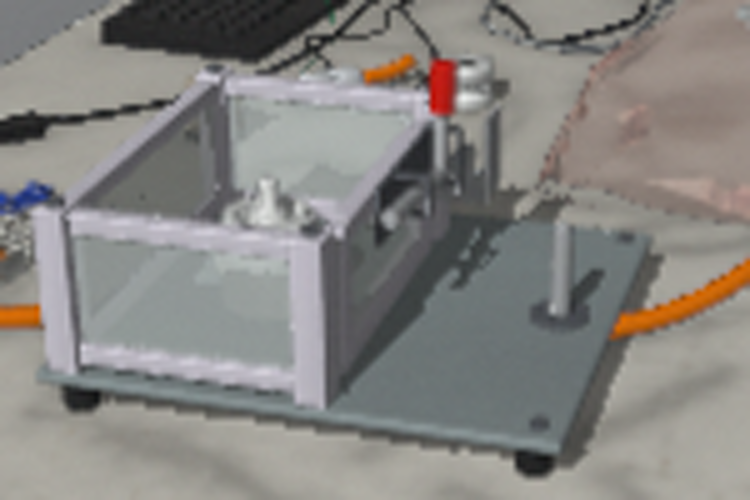

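The crops confirm the plain black tube as the sleeve. The post top is at crop1 (292,446) and crop2 (565,226). The knob is at crop1 (361,286) and crop2 (442,87). I'll triangulate these.

```bash
cat > h.py <<'E'
import numpy as np,cv2
from bench import cams,monitor
from scipy.optimize import least_squares
C={n:cams.get_calibration(n) for n in("side","top")}
def proj(n,X):
    c=C[n];return cv2.projectPoints(np.atleast_2d(np.array(X,float)),cv2.Rodrigues(c["R"])[0],c["t"],c["mtx"],c["dist_coeffs"])[0][:,0]
def tri(top,side):
    r=least_squares(lambda X:np.r_[proj("top",X)[0]-top,proj("side",X)[0]-side],[.5,0,.05]);return r.x,np.abs(r.fun).max()
def onz(n,p,z):
    r=least_squares(lambda X:proj(n,[*X,z])[0]-p,[.5,0]);return r.x
up=lambda p,x,y,k:np.array([x,y])+(np.array(p)+.5)/k-.5
E
python3 - <<'E'
from h import *
T=lambda *p:up(p,325,105,4); S=lambda *p:up(p,235,130,5)
B=lambda *p:up((p[0]-520,p[1]),235,215,5); D=lambda *p:up((p[0]-520,p[1]-280),335,255,5)
for n,a,b in [("posttop",T(292,446),S(565,226)),("foot",T(277,461),S(560,316)),("knob",T(361,286),S(442,87)),("plateL",T(60,520),S(563,452)),("plateR",T(487,497),S(650,235)),("slv top",B(606,241),D(610,360))]:
    print(n,*[np.round(v,4) for v in tri(a,b)])
print("posttop z.086",onz("top",T(292,446),.086),onz("side",S(565,226),.086))
print("foot z.032",onz("top",T(277,461),.032),onz("side",S(560,316),.032))
print("plateL/R top z.028",onz("top",T(60,518),.028),onz("top",T(487,496),.028),onz("side",S(563,452),.028),onz("side",S(650,235),.028))
print("gate top z.116",onz("top",T(112,275),.116),onz("top",T(392,262),.116))
print("slv top z.042",onz("top",B(606,241),.042),onz("side",D(610,360),.042))
for n,(x0,y0,w,h) in {"top":(238,252,30,24),"side":(342,264,22,32)}.items():
    im=cv2.imread(f"pics/{n}0.png")[y0:y0+h,x0:x0+w]; m=(im.max(2)<60).astype(np.uint8)
    nl,l,st,ce=cv2.connectedComponentsWithStats(m); i=1+st[1:,4].argmax(); print(n,"slv bbox",st[i,:4]+[x0,y0,0,0],ce[i]+[x0,y0])
for n in C: 
    im=cv2.imread(f"pics/{n}0.png").astype(int);m=((im[:,:,2]>120)&(im[:,:,1]<50)&(im[:,:,0]<60))
    m[:, :280]=0;m[:,460:]=0;m[:100]=0;m[240:]=0;y,x=np.nonzero(m);print(n,"knob",x.mean(),y.mean(),x.min(),x.max(),y.min(),y.max())
E
```

```text
posttop [ 0.5203 -0.0206  0.0826] 0.1319
foot [ 0.5209 -0.0203  0.0268] 0.061
knob [ 0.6016 -0.0527  0.1438] 0.2207
plateL [0.4847 0.1134 0.0199] 0.4315
plateR [ 0.4977 -0.1507  0.0251] 0.0353
slv top [0.4164 0.3256 0.038 ] 0.2384
posttop z.086 [ 0.51998487 -0.02002902] [ 0.51801518 -0.01300477]
foot z.032 [ 0.51987865 -0.01945762] [ 0.51848308 -0.01012047]
plateL/R top z.028 [0.48592541 0.11382803] [ 0.49794422 -0.14996132] [0.48030448 0.1266618 ] [ 0.49629229 -0.14438443]
gate top z.116 [0.61526233 0.08555902] [ 0.62285658 -0.07744855]
slv top z.042 [0.41558852 0.3248264 ] [0.4157191  0.33053692]
top slv bbox [245 258  14  12] [251.80869565 263.29565217]
side slv bbox [345 268  15  25] [352.32075472 279.48427673]
side knob 322.84090909090907 146.8181818181818 321 325 142 152
top knob 415.1951219512195 175.21951219512195 411 419 172 178
```

>>> {"fn": "move_arm", "kwargs": {
  "slide": [
    [10,-4,-6],
    [43,-16,-8],
    [43,-16,-8],
    [43,-16,-8],
    [43,-16,-8],
    [43,-16,-8],
    [43,-16,-8],
    [43,-16,-8],
    [43,-16,-8],
    [43,-16,-8],
    [55,-76,-8],
    [55,-76,-8],
    [55,-76,-8],
    [55,-76,-8],
    [55,-76,-8],
    [55,-76,-8],
    [55,-76,-8],
    [55,-76,-8],
    [55,-76,-8],
    [55,-76,-8]
  ],
  "roll": [0.1,0.2,0.272,0.272,0.272,0.272,0.272,0.272,0.272,0.272,0.272,0.272,0.272,0.272,0.272,0.272,0.272,0.272,0.272,0.272],
  "gripper": 7
}}

```text
time: 2.1
position: [0.508, 0.1431, 0.3024]
tool_rot: [3.141, -0.002, 0.0]
ft_force: [0.3, 0.0, -0.0]
grip_width: 0.807
grip_force: 0.0
```

Run:
```python
from h import *
a=np.linspace(0,2*np.pi,60)
def bb(n,x,y,r=.015,z=(0,.042)):
    P=np.concatenate([np.c_[x+r*np.cos(a),y+r*np.sin(a),0*a+q] for q in z]);p=proj(n,P);return np.r_[p.min(0),p.max(0)]
obs={"top":np.array([244.5,257.5,258.5,269.5]),"side":np.array([344.5,267.5,359.5,292.5])}
for ns in (["top"],["side"],["top","side"]):
    r=least_squares(lambda q:np.concatenate([bb(n,*q)-obs[n] for n in ns]),[.416,.326]);print(ns,r.x,np.round(r.fun,1))
kb=onz("top",(415.2,175.2),.145); print("knob@.145",kb,onz("top",(414.9,176.2),.145),"postpx",proj("top",[.52,-.02,.086]))
s=monitor.get_state();print(s["position"],s["joint_positions"])
```

```text
['top'] [0.41498975 0.32845826] [-0.4 -0.7  0.5  0.7]
['side'] [0.41571756 0.33303514] [-0.6 -1.   0.6  0.8]
['top', 'side'] [0.41562884 0.33036557] [-1.2 -1.  -0.3  0.5 -0.2 -1.8  0.9 -0. ]
knob@.145 [ 0.60302674 -0.05335946] [ 0.60070596 -0.0525717 ] postpx [[397.6124335  216.11867115]]
[0.50799532 0.1430746  0.30238871] [ 0.31038731  0.06702599 -0.66389857  1.60534608  0.04251691  1.48371801
 -1.92840654]
```

>>> {"fn": "move_arm", "kwargs": {
  "slide": [
    [-9.3,-18.5,10],
    [-9.3,-18.5,10],
    [-9.3,-18.5,10],
    [-9.3,-18.5,10],
    [-9.3,-18.5,10],
    [-9.3,-18.5,10],
    [-9.3,-18.5,15],
    [-9.3,-18.5,20],
    [-9.3,-18.5,22],
    [-9.3,-18.5,22],
    [-9.3,-18.5,22]
  ],
  "roll": [0,0,0,0,0,0,0,0,0,0,0]
}}

```text
time: 3.2
position: [0.4166, 0.3265, 0.0831]
tool_rot: [-3.142, 0.002, -0.001]
ft_force: [0.4, 0.5, 0.8]
grip_width: 0.807
grip_force: 0.0
```

Run:
```python
from h import *
f=lambda im,x,y,w,h,k:cv2.resize(im[y:y+h,x:x+w],None,fx=k,fy=k,interpolation=cv2.INTER_CUBIC)
t=cams.get_image("top")[:,:,::-1];s=cams.get_image("side")[:,:,::-1]
cv2.imwrite("pics/pre.png",np.hstack([f(t,200,200,100,120,4),f(s,300,190,95,120,4)]))
x=monitor.get_state();print(x["position"],x["tool_rot"],x["joint_positions"])
```

```text
[0.41723776 0.32755879 0.08446634] [-3.14015191e+00  1.74668065e-03 -4.75454891e-03] [ 0.01210445  0.27360127 -0.8163383   1.88881075  0.22756725  1.07073683
 -2.46715663]
```

View pics/pre.png

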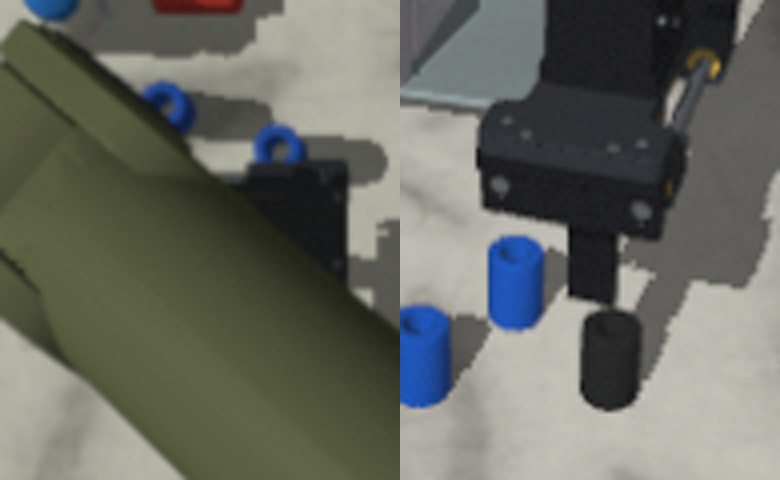

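The side crop shows the finger tips (592,298) above the black sleeve (610,360). The blue sleeves and the body are clear, so I'll descend.

>>> {"fn": "move_arm", "kwargs": {
  "slide": [
    [-0.1,0,2],
    [-0.1,0,4],
    [-0.1,0,5.5],
    [-0.1,0,6.8],
    [-0.1,0,6.8],
    [-0.1,0,6.8]
  ],
  "roll": [0,0,0,0,0,0]
}}

```text
time: 3.9
position: [0.4149, 0.3274, 0.0149]
tool_rot: [-3.141, 0.0, -0.0]
ft_force: [-1.1, -0.5, 0.7]
grip_width: 0.801
grip_force: 0.0
```

>>> {"fn": "move_arm", "kwargs": {
  "slide": [
    [0,0,0],
    [0,0,0],
    [0,0,0],
    [0,0,0],
    [0,0,0],
    [0,0,0],
    [0,0,0],
    [0,0,0]
  ],
  "roll": [0,0,0,0,0,0,0,0],
  "gripper": 2,
  "squeeze": 20
}}

```text
time: 4.7
position: [0.4147, 0.3272, 0.0147]
tool_rot: [-3.141, 0.0, -0.0]
ft_force: [0.0, 0.1, 0.6]
grip_width: 0.343
grip_force: 20.0
```

>>> {"fn": "move_arm", "kwargs": {
  "slide": [
    [0,0,-4],
    [0,0,-8],
    [0,0,-12],
    [3,10,-12.5],
    [10.5,34.7,-12.5],
    [10.5,34.7,-12.5],
    [10.5,34.7,-12.5],
    [10.5,34.7,-12.5],
    [10.5,34.7,-12.5],
    [10.5,34.7,-12.5],
    [10.5,34.7,-12.5],
    [10.5,34.7,-12.5],
    [10.5,34.7,-12.5],
    [10.5,34.7,-12.5],
    [10.5,34.7,-12.5],
    [10.5,34.7,-12.5]
  ],
  "roll": [0,0,0,0,0,0,0,0,0,0,0,0,0,0,0,0]
}}

```text
time: 6.3
position: [0.5194, -0.0186, 0.1396]
tool_rot: [3.141, 0.003, 0.0]
ft_force: [-0.2, -0.0, -0.7]
grip_width: 0.344
grip_force: 20.0
```

Run:
```python
from h import *
f=lambda im,x,y,w,h,k:cv2.resize(im[y:y+h,x:x+w],None,fx=k,fy=k,interpolation=cv2.INTER_CUBIC)
t=cams.get_image("top")[:,:,::-1];s=cams.get_image("side")[:,:,::-1]
cv2.imwrite("pics/post.png",np.hstack([f(t,355,160,75,100,5),f(s,310,125,75,100,5)]))
x=monitor.get_state();print(x["position"],x["tool_rot"],x["joint_positions"],x["grip_width"],x["ft_force"])
```

```text
[ 0.51945288 -0.01924639  0.13961312] [3.14144112e+00 1.67302931e-03 1.53202053e-04] [ 0.52046574  0.14135033 -0.57273728  1.86090488  0.08343919  1.16284191
 -1.65060802] 0.3470400566100988 [ 0.25629025 -0.6320456  -0.75080746]
```

View pics/post.png

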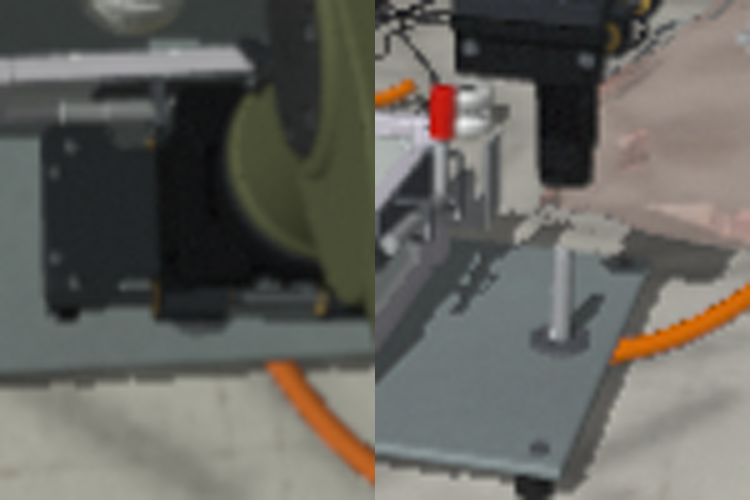

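Run:
```python
from h import *
im=cv2.imread("pics/post.png")[:,375:][2::5,2::5].max(2)  # back to 1x, origin (310,125)
print(im[26:40,30:48])
a=np.linspace(0,2*np.pi,90)
p=proj("side",np.c_[.5194+.015*np.cos(a),-.0192+.015*np.sin(a),0*a+.125]);print("pred bottom",p.min(0),p.max(0))
print("pred post foot/top for (.520,-.020)",proj("side",[[.52,-.02,.032],[.52,-.02,.086]]))
k=cv2.imread("pics/post.png")[:,375:].max(2)
print("post cols at crop rows 270,290,310:");[print(k[r,165:205:2]) for r in(270,290,310)]
```

```text
[[149 145  80  15  19  23  22  19  17  22  23  26  23  23  80 156 157 155]
 [152 146  83  25  26  25  21  26  21  24  17  21  27  28  81 156 156 156]
 [151 148  85  29  31  30  29  27  24  24  21  23  24  38  93 155 154 155]
 [153 149  88  28  31  26  29  30  29  33  27  24  25  57 118 153 153 150]
 [159 154  88  34  31  30  32  33  32  30  26  24  25  77 151 152 151 149]
 [161 153  89  28  31  30  33  31  28  26  29  27  27  78 150 148 148 148]
 [161 153  89  28  31  30  33  33  32  31  30  25  28  76 151 150 146 146]
 [161 155  98  34  29  27  34  33  34  28  28  28  32  78 149 148 147 143]
 [160 155 120  30  19  24  28  28  27  27  29  26  35  85 148 148 145 144]
 [162 157 128  35  29  28  31  29  25  28  26  27  36  87 150 150 147 146]
 [162 160 148  69  43  39  36  35  29  29  30  33  61 107 149 148 149 149]
 [162 159 153 126  94  78  68  79  85  83  85  89 119 149 149 151 156 159]
 [161 159 153 147 144 130 113 137 146 147 149 150 152 149 150 154 156 158]
 [156 155 149 121 125 112 110 134 146 148 148 149 150 151 155 155 157 157]]
pred bottom [342.58720011 158.70415749] [353.64513055 162.77435782]
pred post foot/top for (.520,-.020) [[346.98246101 191.241676  ]
 [347.55168812 173.74048223]]
post cols at crop rows 270,290,310:
[121 121 120 120 120 120 124 135 147 155 156 151 145 137 123 110 103 107
 117 122]
[122 122 122 123 127 132 138 145 149 152 153 149 142 133 119 108 102 107
 117 122]
[121 121 120 121 125 128 135 144 152 155 152 144 135 125 111 101  92  85
  82  76]
```

The post picture shows the sleeve bottom at crop (562,185) directly above the post (564,250). A small correction is needed, then I'll lower it gently onto the chamfer.

>>> {"fn": "move_arm", "kwargs": {
  "slide": [
    [-0.05,0.15,1],
    [-0.05,0.15,2.5],
    [-0.05,0.15,3.3],
    [-0.05,0.15,3.7],
    [-0.05,0.15,4.1],
    [-0.05,0.15,4.5],
    [-0.05,0.15,4.5]
  ],
  "roll": [0,0,0,0,0,0,0]
}}

```text
time: 7.1
position: [0.5193, -0.0199, 0.0943]
tool_rot: [-3.14, -0.001, -0.001]
ft_force: [1.2, 5.0, -2.3]
grip_width: 0.339
grip_force: 20.0
```

>>> {"fn": "move_arm", "kwargs": {
  "slide": [
    [0.05,-0.15,0],
    [0.05,-0.15,0.3],
    [0.05,-0.15,0.6],
    [0.05,-0.15,0.6]
  ],
  "roll": [0,0,0,0]
}}

```text
time: 7.5
position: [0.5194, -0.0197, 0.0882]
tool_rot: [-3.141, 0.0, 0.001]
ft_force: [-0.6, 3.3, -1.2]
grip_width: 0.342
grip_force: 20.0
```

>>> {"fn": "move_arm", "kwargs": {
  "slide": [
    [0,-0.1,0.4],
    [0,-0.1,0.9],
    [0,-0.1,1.4],
    [0,-0.1,1.9],
    [0,-0.1,2.4],
    [0,-0.1,2.8],
    [0,-0.1,3.2],
    [0,-0.1,3.2]
  ],
  "roll": [0,0,0,0,0,0,0,0]
}}

```text
time: 8.3
position: [0.519, -0.0193, 0.0558]
tool_rot: [3.141, -0.001, -0.002]
ft_force: [0.2, -0.1, -0.6]
grip_width: 0.345
grip_force: 20.0
```

Force-free and 9 mm from its seat, so I'll go on down.

>>> {"fn": "move_arm", "kwargs": {
  "slide": [
    [0,0,0.4],
    [0,0,0.7],
    [0,0,0.9],
    [0,0,1.0],
    [0,0,1.0],
    [0,0,1.0]
  ],
  "roll": [0,0,0,0,0,0]
}}

```text
time: 8.9
position: [0.5196, -0.019, 0.0466]
tool_rot: [3.141, -0.0, 0.0]
ft_force: [-0.9, -0.2, 0.6]
grip_width: 0.345
grip_force: 20.0
```

>>> {"fn": "move_arm", "kwargs": {
  "slide": [
    [0,0,0.1],
    [0,0,0.2],
    [0,0,0.3],
    [0,0,0.3],
    [0,0,0.3]
  ],
  "roll": [0,0,0,0,0]
}}

```text
time: 9.4
position: [0.5198, -0.019, 0.0464]
tool_rot: [3.14, -0.0, -0.0]
ft_force: [-9.1, 0.1, 21.5]
grip_width: 0.343
grip_force: 20.0
```

The sleeve bottoms out at z=0.0464 with 21 N, so it is seated. Release and withdraw upward.

>>> {"fn": "move_arm", "kwargs": {
  "slide": [
    [0,0,-0.2],
    [0,0,-0.2],
    [0,0,-0.2],
    [0,0,-0.2],
    [0,0,-0.2],
    [0,0,-0.2]
  ],
  "roll": [0,0,0,0,0,0],
  "gripper": 6
}}

```text
time: 10.0
position: [0.5194, -0.019, 0.0452]
tool_rot: [-3.141, 0.0, 0.001]
ft_force: [1.0, -1.0, 0.5]
grip_width: 0.677
grip_force: 0.0
```

>>> {"fn": "move_arm", "kwargs": {
  "slide": [
    [0,0,-2],
    [0,0,-5],
    [0,0,-9],
    [0,0,-13],
    [0,0,-17],
    [-4,4,-19],
    [-4,4,-19],
    [-4,4,-19]
  ],
  "roll": [0,0,0,0,0,0,0,0]
}}

```text
time: 10.8
position: [0.479, -0.0608, 0.2362]
tool_rot: [3.14, -0.006, 0.002]
ft_force: [-0.2, -0.2, -0.2]
grip_width: 0.687
grip_force: 0.0
```

Run:
```python
from h import *
f=lambda im,x,y,w,h,k:cv2.resize(im[y:y+h,x:x+w],None,fx=k,fy=k,interpolation=cv2.INTER_CUBIC)
t=cams.get_image("top")[:,:,::-1];s=cams.get_image("side")[:,:,::-1]
cv2.imwrite("pics/s2.png",np.hstack([f(t,355,150,75,100,5),f(s,300,115,80,100,5)]))
x=monitor.get_state();print(x["position"],x["tool_rot"],x["joint_positions"],x["grip_width"],x["ft_force"])
```

```text
[ 0.47954158 -0.05832427  0.23486835] [-3.14102777e+00  1.25858937e-04  7.26076293e-04] [ 0.60939516 -0.02377976 -0.52982754  1.81485607 -0.01286184  1.34778066
 -1.4883345 ] 0.6878766844472907 [-0.11916308  0.40031021  0.71234705]
```

View pics/s2.png

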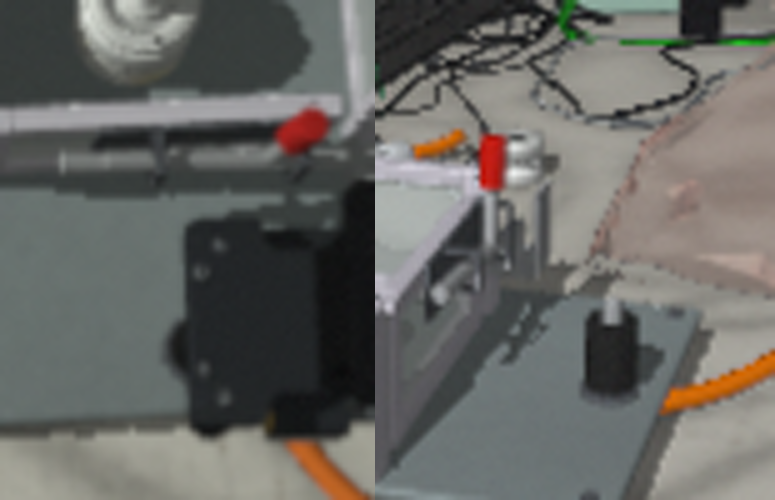

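The sleeve sits fully down, with the post tip showing about 12 mm above it (side crop (612,315)). The knob is at crop (493,162). I'll turn the gripper to close across the gate and go above the knob.

>>> {"fn": "move_arm", "kwargs": {
  "slide": [
    [2,0,0],
    [5,-0.3,0],
    [8,-0.6,0],
    [12.1,-0.6,1],
    [12.1,-0.6,4],
    [12.1,-0.6,4],
    [12.1,-0.6,4],
    [12.1,-0.6,4],
    [12.1,-0.6,4],
    [12.1,-0.6,4],
    [12.1,-0.6,4],
    [12.1,-0.6,4],
    [12.1,-0.6,4],
    [12.1,-0.6,4]
  ],
  "roll": [-0.14,-0.28,-0.42,-0.56,-0.7,-0.84,-0.98,-1.12,-1.26,-1.4,-1.54,-1.617,-1.617,-1.617],
  "gripper": 5
}}

```text
time: 12.3
position: [0.6005, -0.0518, 0.1945]
tool_rot: [-2.169, -2.27, -0.0]
ft_force: [-0.2, 0.4, 0.4]
grip_width: 0.576
grip_force: 0.0
```

Run:
```python
from h import *
f=lambda im,x,y,w,h,k:cv2.resize(im[y:y+h,x:x+w],None,fx=k,fy=k,interpolation=cv2.INTER_CUBIC)
s=cams.get_image("side")[:,:,::-1]
cv2.imwrite("pics/k1.png",f(s,285,85,90,100,6))
x=monitor.get_state();print(x["position"],x["tool_rot"],x["joint_positions"])
print(cv2.Rodrigues(x["tool_rot"])[0].round(3))
p=x["position"];R=cv2.Rodrigues(x["tool_rot"])[0]
print("tcp px",proj("side",p),"knob px",proj("side",[.601,-.053,.145]))
```

```text
[ 0.60053082 -0.05208451  0.19472301] [-2.16940128e+00 -2.27022876e+00 -1.39110263e-06] [ 0.63963304  0.31475595 -0.72553255  1.59111548  0.21264743  1.31815218
 -0.06969352]
[[-0.045  0.999 -0.001]
 [ 0.999  0.045  0.001]
 [ 0.001 -0.001 -1.   ]]
tcp px [[323.52487047 129.74346545]] knob px [[323.4575066  146.62247844]]
```

View pics/k1.png

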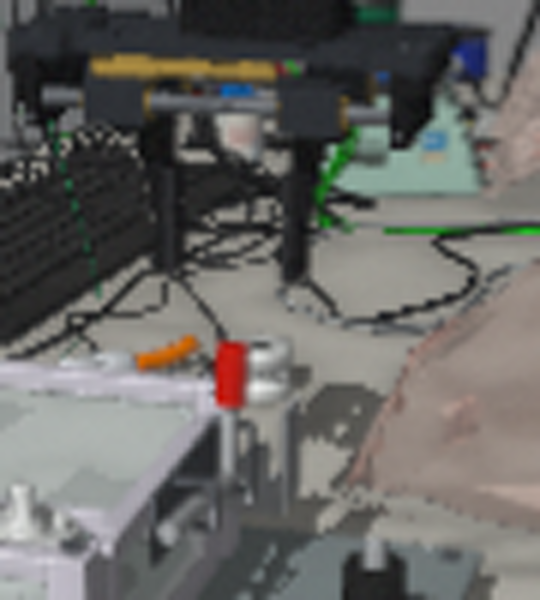

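The fingers at crop columns 165 and 295 straddle the knob at (231,375), centred. Descend and grip.

>>> {"fn": "move_arm", "kwargs": {
  "slide": [
    [-0.1,0,2],
    [-0.1,0,4],
    [-0.1,0,5.5],
    [-0.1,0,6.4],
    [-0.1,0,6.4],
    [-0.1,0,6.4]
  ],
  "roll": [0,0,0,0,0,0]
}}

```text
time: 12.95
position: [0.601, -0.0538, 0.132]
tool_rot: [2.17, 2.272, 0.001]
ft_force: [-0.2, -0.6, 0.4]
grip_width: 0.575
grip_force: 0.0
```

>>> {"fn": "move_arm", "kwargs": {
  "slide": [
    [0,0,0],
    [0,0,0],
    [0,0,0],
    [0,0,0],
    [0,0,0],
    [0,0,0],
    [0,0,0],
    [0,0,0]
  ],
  "roll": [0,0,0,0,0,0,0,0],
  "gripper": 0.8,
  "squeeze": 25
}}

```text
time: 13.75
position: [0.6008, -0.0541, 0.1316]
tool_rot: [2.17, 2.271, 0.0]
ft_force: [0.2, -0.4, 0.6]
grip_width: 0.176
grip_force: 25.0
```

The knob is held (15 mm opening). Lift it along the arc to level.

>>> {"fn": "move_arm", "kwargs": {
  "slide": [
    [0.1,0,-0.2],
    [0.2,0,-0.4],
    [0.3,0,-0.6],
    [0.4,0,-0.8],
    [0.5,0,-1.0],
    [0.57,0,-1.15],
    [0.57,0,-1.15],
    [0.57,0,-1.15]
  ],
  "roll": [0,0,0,0,0,0,0,0]
}}

```text
time: 14.55
position: [0.6003, -0.0479, 0.143]
tool_rot: [-2.169, -2.272, -0.0]
ft_force: [0.5, 0.3, -3.7]
grip_width: 0.173
grip_force: 25.0
```

Run:
```python
from h import *
f=lambda im,x,y,w,h,k:cv2.resize(im[y:y+h,x:x+w],None,fx=k,fy=k,interpolation=cv2.INTER_CUBIC)
s=cams.get_image("side")[:,:,::-1];t=cams.get_image("top")[:,:,::-1]
cv2.imwrite("pics/k2.png",np.hstack([f(s,285,115,65,80,6),f(t,350,140,65,80,6)]))
x=monitor.get_state();print(x["position"],x["ft_force"],x["torque"],x["grip_width"])
```

```text
[ 0.60033183 -0.04801482  0.14297194] [ 1.06551325  0.49275498 -4.20164084] [-0.03632336 -0.35565357 -0.03066271] 0.17589836480852122
```

View pics/k2.png

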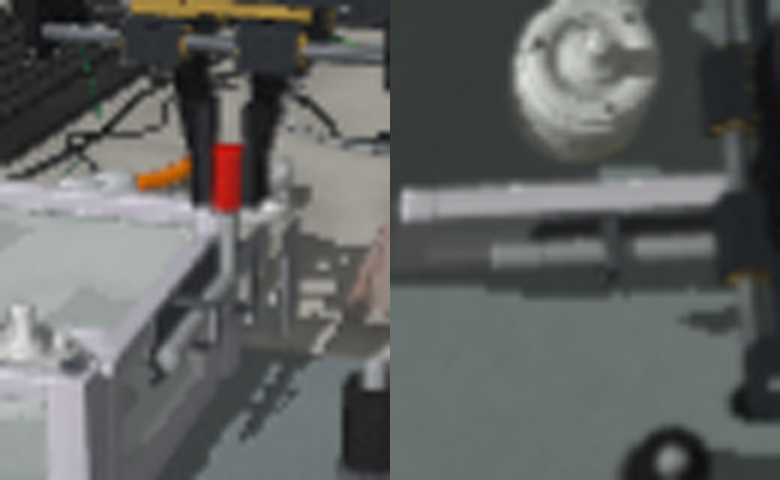

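The knob (crop (227,178)) has risen about 11 mm and the bolt is level. Now draw it back along the gate.

>>> {"fn": "move_arm", "kwargs": {
  "slide": [
    [0.4,0,0],
    [0.8,0,0],
    [1.2,0,0],
    [1.6,0,0],
    [2.0,0,0],
    [2.4,0,0],
    [2.8,0,0],
    [2.8,0,0],
    [2.8,0,0]
  ],
  "roll": [0,0,0,0,0,0,0,0,0]
}}

```text
time: 15.55
position: [0.599, -0.0197, 0.1429]
tool_rot: [-2.169, -2.272, -0.001]
ft_force: [1.8, 0.5, -3.4]
grip_width: 0.173
grip_force: 25.0
```

>>> {"fn": "move_arm", "kwargs": {
  "slide": [
    [0.1,0,0],
    [0.2,0,0],
    [0.3,0,0],
    [0.4,0,0],
    [0.4,0,0],
    [0.4,0,0]
  ],
  "roll": [0,0,0,0,0,0]
}}

```text
time: 16.15
position: [0.5988, -0.0164, 0.143]
tool_rot: [2.17, 2.272, -0.0]
ft_force: [0.8, -0.1, -3.5]
grip_width: 0.176
grip_force: 25.0
```

>>> {"fn": "move_arm", "kwargs": {
  "slide": [
    [0.1,0,0],
    [0.2,0,0],
    [0.2,0,0],
    [0.2,0,0]
  ],
  "roll": [0,0,0,0]
}}

```text
time: 16.55
position: [0.5988, -0.0161, 0.1433]
tool_rot: [2.17, 2.269, -0.002]
ft_force: [0.1, -5.0, -0.6]
grip_width: 0.174
grip_force: 25.0
```

The bolt is against its back stop (5 N). Now swing the gate along its arc, turning the tool with it.

>>> {"fn": "move_arm", "kwargs": {
  "slide": [
    [-0.05,-0.25,0],
    [0.0,-0.55,0],
    [0.15,-1.08,0],
    [0.3,-1.6,0],
    [0.5,-2.12,0],
    [0.72,-2.63,0],
    [0.97,-3.12,0],
    [0.97,-3.12,0],
    [0.97,-3.12,0]
  ],
  "roll": [0.025,0.05,0.1,0.15,0.2,0.25,0.3,0.3,0.3]
}}

```text
time: 17.45
position: [0.5667, -0.0067, 0.1431]
tool_rot: [2.484, 1.922, -0.002]
ft_force: [0.0, -4.8, -1.0]
grip_width: 0.172
grip_force: 25.0
```

>>> {"fn": "move_arm", "kwargs": {
  "slide": [
    [0.05,-0.55,0],
    [0.2,-1.08,0],
    [0.35,-1.6,0],
    [0.55,-2.12,0],
    [0.72,-2.5,0],
    [0.72,-2.5,0],
    [0.72,-2.5,0]
  ],
  "roll": [0.05,0.1,0.15,0.2,0.24,0.24,0.24]
}}

```text
time: 18.15
position: [0.5443, 0.0069, 0.1429]
tool_rot: [-2.696, -1.613, 0.002]
ft_force: [-2.3, -4.5, -0.0]
grip_width: 0.172
grip_force: 25.0
```

>>> {"fn": "move_arm", "kwargs": {
  "slide": [
    [-0.07,-0.11,0],
    [-0.06,-0.22,0],
    [-0.05,-0.33,0],
    [-0.03,-0.44,0],
    [-0.03,-0.44,0],
    [-0.03,-0.44,0]
  ],
  "roll": [0.01,0.02,0.03,0.04,0.04,0.04]
}}

```text
time: 18.75
position: [0.5408, 0.0097, 0.143]
tool_rot: [-2.728, -1.557, -0.001]
ft_force: [0.9, -0.8, -3.1]
grip_width: 0.177
grip_force: 25.0
```

>>> {"fn": "move_arm", "kwargs": {
  "slide": [
    [0.02,-0.11,0],
    [0.05,-0.22,0],
    [0.07,-0.33,0],
    [0.07,-0.33,0],
    [0.07,-0.33,0]
  ],
  "roll": [0.01,0.02,0.03,0.03,0.03]
}}

```text
time: 19.25
position: [0.5383, 0.0116, 0.143]
tool_rot: [-2.752, -1.516, -0.0]
ft_force: [1.4, -0.9, -4.5]
grip_width: 0.173
grip_force: 25.0
```

>>> {"fn": "move_arm", "kwargs": {
  "slide": [
    [0.02,-0.11,0],
    [0.05,-0.22,0],
    [0.07,-0.33,0],
    [0.07,-0.33,0],
    [0.07,-0.33,0]
  ],
  "roll": [0.01,0.02,0.03,0.03,0.03]
}}

```text
time: 19.75
position: [0.5363, 0.0133, 0.1432]
tool_rot: [2.774, 1.473, 0.001]
ft_force: [2.5, -2.4, -3.8]
grip_width: 0.174
grip_force: 25.0
```

Run:
```python
from h import *
f=lambda im,x,y,w,h,k:cv2.resize(im[y:y+h,x:x+w],None,fx=k,fy=k,interpolation=cv2.INTER_CUBIC)
s=cams.get_image("side")[:,:,::-1];t=cams.get_image("top")[:,:,::-1]
cv2.imwrite("pics/g1.png",np.hstack([f(s,285,115,80,100,5),f(t,350,140,75,100,5)]))
x=monitor.get_state();print(x["position"],x["ft_force"],x["grip_width"],x["joint_positions"])
```

```text
[0.53620269 0.01327738 0.14317748] [ 3.22522041 -1.89014327 -3.81996104] 0.17704526164814194 [ 0.54436508  0.19027133 -0.68046885  1.81653242  0.1296587   1.1787023
 -0.77117018]
```

View pics/g1.png

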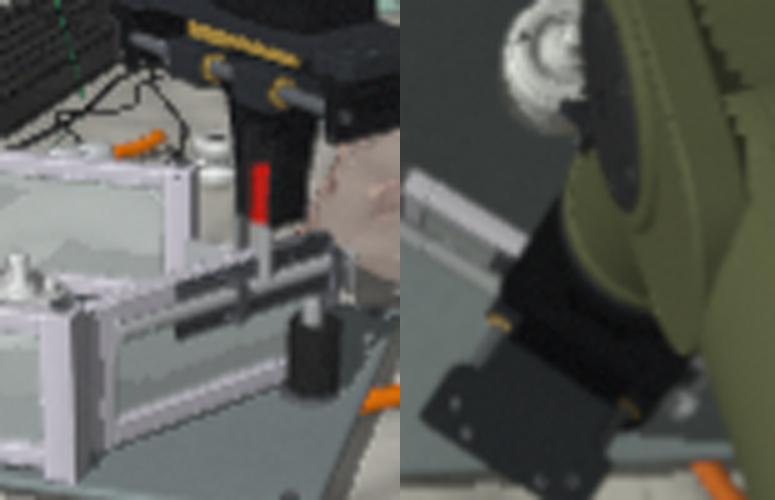

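The gate frame has reached the sleeve (side crop (300,350)), and the tangential force is rising from 1.7 to 3.7 N. I'll press slightly to be sure of the contact.

>>> {"fn": "move_arm", "kwargs": {
  "slide": [
    [0.02,-0.1,0],
    [0.03,-0.2,0],
    [0.03,-0.2,0],
    [0.03,-0.2,0],
    [0.03,-0.2,0]
  ],
  "roll": [0.005,0.01,0.01,0.01,0.01]
}}

```text
time: 20.35
position: [0.5355, 0.014, 0.1435]
tool_rot: [2.78, 1.458, 0.003]
ft_force: [5.7, -4.0, -3.8]
grip_width: 0.175
grip_force: 25.0
```

>>> {"fn": "move_arm", "kwargs": {
  "slide": [
    [0,-0.05,0],
    [0,-0.05,0],
    [0,-0.05,0],
    [0,-0.05,0],
    [0,-0.05,0],
    [0,-0.05,0]
  ],
  "roll": [0,0,0,0,0,0]
}}

```text
time: 20.95
position: [0.5355, 0.0142, 0.1436]
tool_rot: [2.78, 1.457, 0.004]
ft_force: [5.9, -3.6, -3.8]
grip_width: 0.173
grip_force: 25.0
```

The force is steady and the position unchanged under extra push, so the gate rests on the sleeve with the knob gripped. Handing in.

```bash
python3 -c "
from bench import workorder
print(workorder.close_job())"
```

```text
the job is handed in; nothing more can be done
None
```

I handed in the job at about 21 s: the sleeve is seated on the post, the bolt was lifted over the lip and drawn fully back, and the gate is held open against the sleeve with the knob still gripped. The judge returned no verdict.

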